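Turn over the foot plate in its work frame and lock it

TASK

The composite foot plate is clamped in a turn-over frame with its plain face up. Unlock the frame with the wing knob, swing the frame right over by its grab bar to the other side until it lies down on its rests, level, with the metal adapter block on top, and turn the knob fully back to lock it there. Swing it steadily, do not let it fly over, and leave the other things on the bench where they are.

Things in the scene. Friction and masses are not known exactly. Their poses are not given: they have to be found in the camera images.
- stand: Fixed stand, base plate 250 x 320 x 12 mm. Origin: centre of its underside. z up; y along the frame's turning axis, which runs 110 mm above the origin; x level, across it. Trunnion posts at y = +-115 mm, tops at 120 mm. Rest pins (12 mm thick, tops at 104 mm) at x = +-85, y = +-75 mm carry the bar's arms. The knob's axis is at x = -80, y = +134 mm. Tracks the stand's position and yaw.
- cradle (a joint): Frame angle, 0 to 3.14 rad between the rests. 0 (start): level, bar on the stand's -x side, plain face up. Grows as the bar goes up and over; 1.57: bar straight up; 3.14: level, bar on the +x side, adapter block up. Stiff hinge (0.22 N m): stays where it is left; 2 to 4 N at the bar move it. Blocked while the knob's tongue is in its slot.
- cradle_bar (a point): Middle of the grab bar: round steel, 12 mm diameter, 166 mm long, parallel to the turning axis, 105 mm from it, on two arms 75 mm either side of this point. Gap to the 12 mm thick frame's rail: 44 mm, room for a finger. Level, it is 110 mm above the bench, only the base plate below. Pinched from above by an upright gripper it can go all the way over, turning between the pads.
- knob (a joint): Lock knob angle, 0 to 1.5 rad between stops, vertical axis, grows clockwise from above. 1.5: locked, wing and steel tongue along the stand's +x, tongue in the slot of the frame's index plate (engaged above about 1.2). 0: free, wing along the stand's +y. Friction 0.06 N m, stays where left. It enters the slot only if the frame is level (within 0.06 rad of 0 or 3.14). Starts at 1.4 to 1.5.
- knob_grip (a point): Where to grip the knob: on its axis, 147 mm above the bench. The grip is a black upright wing 14 mm thick, 52 mm long, 119 to 163 mm above the bench, in line with the tongue, on a 40 mm disc whose top is at 121 mm.
- spray_can: Bystander: grey spray can, 64 mm diameter, 170 mm tall; origin under its centre.
- tape_roll: Bystander: grey tape roll lying flat, 110 mm diameter, 45 mm tall; origin under its centre.
- file: Bystander: flat file with a wooden handle, about 310 mm long, along its x; 20 mm high.
- tool_cup: Bystander: white cup with tools in it, 80 mm diameter, 165 mm tall with the tools; origin under its centre.

How it is judged (in metres and radians):
On the way, in this order (a step that is already met when the one before it is completed fails the run):
1. the knob is unlocked while the frame is still at its starting side (value of joint knob below 1.15 rad and value of joint cradle below 0.3 rad), for 0.1 s.
2. the frame has been turned right over (value of joint cradle above 3.04 rad and value of joint knob below 1.25 rad), for 0.2 s.
3. the knob is turned back to locked with the frame over (value of joint knob above 1.3 rad and value of joint cradle above 3.04 rad), for 0.2 s.
At the end, for the whole second after the job is handed in: The frame lies turned over and level (within 0.1 rad of its far stop), the knob is locked (above 1.3 of 1.5 rad), and both are at rest (all of step 3 and velocity of joint cradle between -0.05 and 0.05 rad/s and velocity of joint knob between -0.05 and 0.05 rad/s); the robot touches nothing.
It fails at once if the frame is swung faster than 5 rad/s (velocity of joint cradle above 5 rad/s or velocity of joint cradle below -5 rad/s).
It fails at once if a bystander is moved by more than 30 mm (distance of any of spray_can, tape_roll, file, tool_cup from where it was at the start of the episode above 0.03 m).
It also fails if it takes over 72 s, if anything falls off the work surface, if the arm or the gripper's body presses on something with over 40 N, if the wrist force passes 120 N, or if a joint passes its speed limit or range.

ROBOT

A 6-joint arm with a two-finger parallel gripper is mounted at the origin on the work surface. World frame = base frame: x ahead of the robot, y to its left, z up, the work surface at z = 0. Lengths are in m, angles in degrees, forces in N, time in s.
With the tool pointing down it reaches from about 0.375 to 0.9 m from the base axis. Payload 3.1 kg.
Tool frame: the origin (TCP) lies midway between the tips of the shut fingers; the grasp point (between the pads) lies 19 mm behind it; z points along the fingers, y is the direction in which the jaws open and shut (so a half turn about z gives the same grasp; the last joint's range is limited). The gripper opens to 87 mm and grips with 3 to 60 N. Pads are 19 mm wide; open, the fingers measure 117 mm over their backs; the gripper's body (75 mm by 190 mm) begins 51 mm behind the grasp point.
Start: joints at [53.314, 30.224, 82.088, -0, 67.689, -10.227], TCP at [0.278, 0.56, 0.223] pointing down, gripper open.
Joint ranges: [-176.69, 176.69], [-43.24, 126.21], [12.49, 139.97], [-82, 262], [0, 151.66], [-163.58, 163.58]. Speed limits (degrees/s): [159.86, 159.86, 180, 180, 180, 180].

INTERFACE

Orientations are given as a 3x3 rotation matrix whose columns are the frame's x, y, z axes.
In Python, from rig import bot gives the robot as it stands.
- The arm moves only by the tool carry_out, never from a script. Its arguments are lists of equal length, an entry for each row: "grip": the gripper's target within -1 to 1 (fully open at 1, half-way at 0, shut at -1); "slide": the shift along the tool's x, y, z in mm, a list of three; "twist": the turn, a rotation vector about the tool's x, y, z in rad, a list of three. In form: {"grip": [grip, ...], "slide": [[dx, dy, dz], ...], "twist": [[wx, wy, wz], ...]}. A call has 1 to 12 rows; each row shifts and turns the pose as measured when the row begins, along the tool's axes as they then stand; what a row does not reach is not made up. A row lasts 1/10 s, in which the tool goes at most 50 mm and 8.59 degrees, less where a joint would pass 70% of its speed; a pose out of reach is approached as far as the arm can. A call is refused whole if a number of a shift passes 50 or a number of a turn 0.15, either way. A call with a gripper value outside its range is refused whole. The fingers move at their own pace and stop on an object; the grip force is fixed at half the most. Time passes only in rows, so rows that do not move let the fingers close. It gives the time, the measured TCP pose, the force and the opening at its end, in the units of the state.
- bot.read_state(): the state, without advancing time (a new reading comes with each control period).
- bot.capture(name): name is "scene" or "top"; returns a dict with "color" (400x640x3 uint8, red, green, blue), "depth" (400x640 float32, m along the optical axis (not along the pixel's ray), 0 where there is no reading), "fx", "fy", "cx", "cy" (pixels), "position" and "rotation" of the camera in the world. Camera axes: x right, y up, looking along -z (the intrinsics and any distortion apply to the point x, -y, -z); pixel columns grow to the right and rows downward; lengths in m; the calibration is good to about 2 mm. A picture is of the moment at which its call begins.
- bot.hand_in(): hands the job in, once; it reports no verdict.
The state is a dict: "time_s": time; "joint_positions": joint angles; "qvel": joint speeds; "tau": joint torques, N m; "position": TCP position; "tcp_rot": TCP orientation; "force": force on the tool from outside, world axes, zero at the start; "moment": the same for the moment, N m; "opening": opening from 0.0 (shut) to 1.0 (fully open).
Only numpy, scipy, OpenCV 4.12 (cv2) and the standard library are available. Lean on these libraries where they do the work, as an engineer would, in place of code of your own. Each camera call takes 0.05 s, during which the arm holds its last target.

## Working session

There is one attempt and no reset: what is moved stays moved. The work goes in short steps, Python scripts to look and compute and a tool call to move; the robot and the scene stay as the last step left them, time stands still between calls to the robot, and variables do not carry over. Pictures are saved under pics/ and viewed, and the job is handed in when it is done.

Besides the shell and the picture viewer there is one more tool, called after "Call:" by a JSON object that holds its "api" and its "payload". carry_out: Moves the arm, as the interface text tells. Its arguments: {"type":"object","properties":{"grip":{"type":"array"},"slide":{"type":"array"},"twist":{"type":"array"}},"required":["grip","slide","twist"]}

```bash
ls; mkdir -p pics
python3 - <<'E'
from rig import bot
import cv2,pickle
s=bot.read_state();print(s)
for n in("scene","top"):
    c=bot.capture(n);pickle.dump(c,open(n+'.pkl','wb'))
    cv2.imwrite(f'pics/{n}0.png',c['color'][:,:,::-1]);print(n,c['fx'],c['fy'],c['cx'],c['cy'],c['position'],c['rotation'],[k for k in c])
E
```

```text
pics
{'time_s': 0.0, 'joint_positions': array([ 5.33135829e+01,  3.02770081e+01,  8.21578445e+01, -2.22868421e-03,
        6.76874513e+01, -1.02287050e+01]), 'qvel': array([ 0.04115416, -0.01455331, -0.06988553,  0.07670118, -0.00851641,
       -0.01133215]), 'tau': array([-1.01966998e-03, -4.40041280e+01, -1.76589096e+01,  6.32192334e-02,
        5.83365059e-02, -1.39189292e-04]), 'position': array([0.2780099 , 0.55893934, 0.22158452]), 'tcp_rot': array([[-8.95269823e-01,  4.45522605e-01, -1.24643056e-03],
       [ 4.45524216e-01,  8.95268211e-01, -1.73327573e-03],
       [ 3.43676136e-04, -2.10706445e-03, -9.99997721e-01]]), 'force': array([ 0.48108857, -0.5329511 , -0.71618842]), 'moment': array([-0.02235721, -0.03727319,  0.06473287]), 'opening': 0.9992372788975118}
scene 468.1761388533058 468.1761388533058 315.220995695021 204.1228050824527 [1.15686623 0.57696949 1.11438912] [[-0.69938629 -0.55384289  0.45179295]
 [ 0.71470918 -0.54814515  0.434428  ]
 [ 0.00704326  0.62673355  0.7792018 ]] ['color', 'depth', 'fx', 'fy', 'cx', 'cy', 'position', 'rotation']
top 369.57851119391046 369.57851119391046 321.33324293301007 198.03195978568925 [ 0.45941466 -0.01642732  1.19242537] [[ 0.0235454   0.99623574 -0.08342639]
 [-0.99960677  0.02218938 -0.01714436]
 [-0.01522864  0.08379726  0.99636645]] ['color', 'depth', 'fx', 'fy', 'cx', 'cy', 'position', 'rotation']
```

View pics/scene0.png

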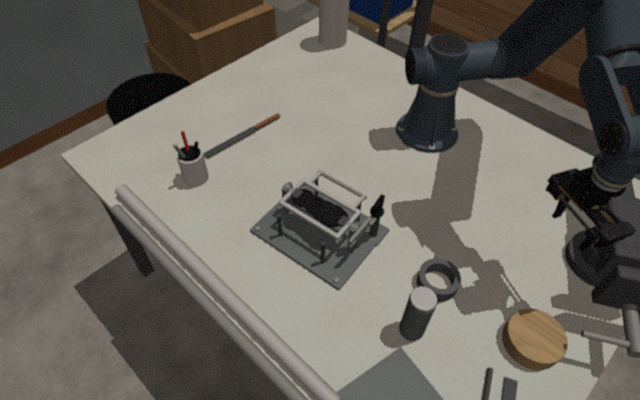

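View pics/top0.png

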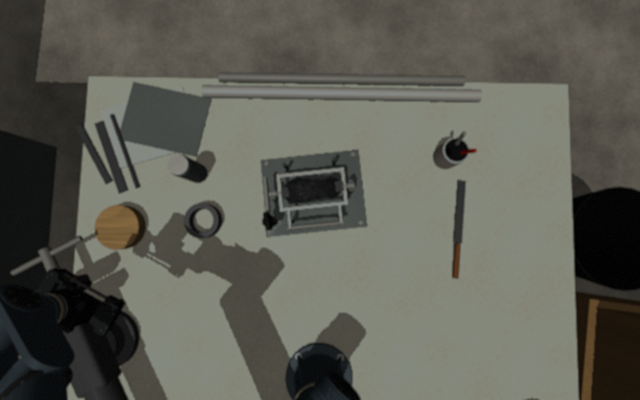

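The top view shows the stand at about (314,193) with its bar towards the robot at (315,220). The knob is at (268,220), the tape roll at (203,219), and the can at (185,165).

```bash
cat > h.py <<'E'
import numpy as np,cv2,pickle
def ray(c,u,v,z):
    d=np.array([(u-c['cx'])/c['fx'],-(v-c['cy'])/c['fy'],-1.0]); d=c['rotation']@d
    p=np.array(c['position']); return p+d*(z-p[2])/d[2]
def proj(c,P):
    q=c['rotation'].T@(np.array(P)-c['position']); return np.array([c['cx']+c['fx']*q[0]/-q[2], c['cy']-c['fy']*q[1]/-q[2]])
def cloud(c):
    v,u=np.mgrid[0:400,0:640]; d=c['depth']
    X=np.stack([(u-c['cx'])/c['fx']*d,-(v-c['cy'])/c['fy']*d,-d],-1)
    return X@c['rotation'].T+c['position']
def crop(c,x0,y0,x1,y1,k,fn): cv2.imwrite(fn,cv2.resize(c['color'][y0:y1,x0:x1,::-1],None,fx=k,fy=k,interpolation=cv2.INTER_CUBIC))
E
python3 - <<'E'
from h import *
t=pickle.load(open('top.pkl','rb'));s=pickle.load(open('scene.pkl','rb'))
crop(t,245,135,385,250,5,'pics/t1.png');crop(s,240,160,400,290,5,'pics/s1.png')
# base plate: darker than the bench
g=cv2.cvtColor(t['color'],cv2.COLOR_RGB2GRAY)
print(g[230,280],g[250,320],g[155,300])
m=(g<125).astype(np.uint8);m[:, :250]=0;m[:,385:]=0;m[:140]=0;m[245:]=0
n,l,st,ce=cv2.connectedComponentsWithStats(m);i=1+np.argmax(st[1:,4])
pts=cv2.findContours((l==i).astype(np.uint8),0,2)[0][0]
r=cv2.minAreaRect(pts);b=cv2.boxPoints(r);print(r)
W=np.array([ray(t,u,v,.012)[:2] for u,v in b]);print(W,W.mean(0))
for a in range(4):
    e=W[(a+1)%4]-W[a];print(np.linalg.norm(e),np.degrees(np.arctan2(e[1],e[0])))
E
```

```text
77 134 108
((311.0854797363281, 192.96121215820312), (79.15128326416016, 105.87151336669922), 84.03550720214844)
[[ 0.68009123  0.22417414]
 [ 0.72318527 -0.11623217]
 [ 0.4697333  -0.14611187]
 [ 0.42695466  0.18806637]] [0.57499112 0.03747412]
0.34312323282898016 -82.7849709394055
0.2552071629054776 -173.276378322109
0.33690519677598285 97.29484217256035
0.2556988387568752 8.117991167077394
```

View pics/t1.png

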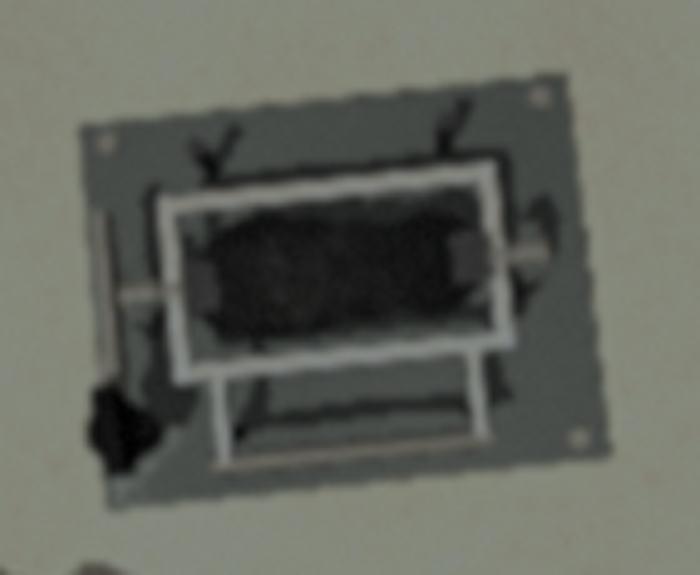

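View pics/s1.png

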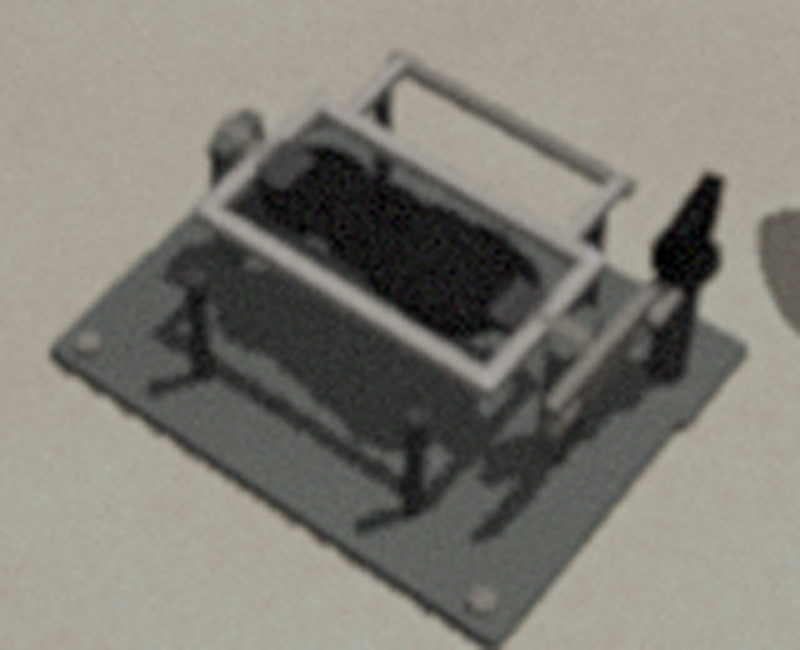

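The two crops show the plate corners, the bar (crop (215,465)–(492,437)) and the black wing at crop (122,430). I'll fit the pose from the corners in both views and cross-check it against the bar.

Run:
```python
from h import *
from scipy.optimize import least_squares
t=pickle.load(open('top.pkl','rb'));s=pickle.load(open('scene.pkl','rb'))
T=lambda x,y:(245+(x+.5)/5-.5,135+(y+.5)/5-.5); S=lambda x,y:(240+(x+.5)/5-.5,160+(y+.5)/5-.5)
# stand pts: (x,y,z) z up ; image left=+y, image up=+x
obs=[(t,T(80,128),(.125,.16,.012)),(t,T(567,73),(.125,-.16,.012)),(t,T(610,455),(-.125,-.16,.012)),(t,T(110,508),(-.125,.16,.012)),
(t,T(215,467),(-.105,.083,.113)),(t,T(492,438),(-.105,-.083,.113)),
(s,S(50,352),(.125,-.16,.010)),(s,S(492,645),(.125,.16,.010)),(s,S(748,350),(-.125,.16,.012)),
(s,S(395,62),(-.105,-.083,.114)),(s,S(632,184),(-.105,.083,.114))]
def loc(p,P):
    a=p[2];return np.array([p[0]+np.cos(a)*P[0]-np.sin(a)*P[1],p[1]+np.sin(a)*P[0]+np.cos(a)*P[1],P[2]])
def fit(o):
    r=least_squares(lambda p:np.concatenate([proj(c,loc(p,P))-uv for c,uv,P in o]),[.57,.035,.1]);return r
for o in(obs,[x for x in obs if x[0] is t],[x for x in obs if x[0] is s]):
    r=fit(o);print(r.x[:2],np.degrees(r.x[2]));print(r.fun.reshape(-1,2).round(1).tolist())
p=fit(obs).x;np.save('p.npy',p)
for n,P in dict(knob=(-.08,.134,.147),bar=(-.105,0,.11),axis=(0,0,.11),over=(.105,0,.11)).items():print(n,loc(p,P).round(4),proj(t,loc(p,P)).round(1),proj(s,loc(p,P)).round(1))
# bystanders
C=cloud(t)
for n,(u0,v0,u1,v1) in dict(tape=(180,200,225,240),can=(165,150,210,185)).items():
    X=C[v0:v1,u0:u1].reshape(-1,3);X=X[(X[:,2]>.03)];print(n,X.min(0).round(3),X.max(0).round(3))
# knob wing direction: dark pixels 
X=C[205:235,255:285].reshape(-1,3);k=X[(X[:,2]>.125)&(X[:,2]<.18)];print(len(k),k.mean(0),k.min(0),k.max(0))
Cs=cloud(s);X=Cs[190:225,360:395].reshape(-1,3);k=X[(X[:,2]>.13)&(X[:,2]<.2)];print(len(k),k.mean(0),k.min(0),k.max(0))
```

```text
[0.5751677  0.03265872] 7.130622164849313
[[-1.0, -0.8], [-0.1, 0.1], [-0.2, 0.8], [-0.2, 0.4], [-1.2, -0.3], [0.0, -0.2], [-1.0, -0.8], [0.6, 0.6], [-0.7, -1.7], [-0.5, -1.5], [-0.2, 0.9]]
[0.57516973 0.03139519] 7.300393997903482
[[-0.7, -0.6], [0.1, -0.0], [0.3, 0.6], [0.3, 0.5], [-0.7, -0.2], [0.6, -0.3]]
[0.57535573 0.03420746] 6.86287332754179
[[-0.6, -0.7], [0.6, 1.1], [-0.3, -1.1], [0.0, -1.2], [0.2, 1.4]]
knob [0.4792 0.1557 0.147 ] [266.3 220.7] [377.8 204.1]
bar [0.471  0.0196 0.11  ] [314.7 224.9] [341.3 184.5]
axis [0.5752 0.0327 0.11  ] [311.2 189.3] [319.1 207.4]
over [0.6794 0.0457 0.11  ] [307.7 154.3] [295.1 232.2]
tape [ 0.423 -0.016  0.03 ] [0.532 0.431 1.192]
can [ 0.459 -0.016  0.03 ] [0.66  0.437 1.192]
138 [0.48146617 0.15237239 0.15368902] [0.45295151 0.14201167 0.12500854] [0.52504747 0.16841939 0.16740141]
154 [0.48429782 0.15990822 0.1537347 ] [0.45272041 0.14587642 0.13022829] [0.50626535 0.16873564 0.16580101]
```

Call:
{"api": "carry_out", "payload": {"grip": [0.4, 0.4, 0.4, 0.4, 0.4, 0.4, 0.4, 0.4, 0.4, 0.4, 0.4, 0.4], "slide": [[0, 0, 0], [0, 0, 0], [0, 0, 0], [0, 0, 0], [0, 0, 0], [0, 0, 0], [0, 0, 0], [0, 0, 0], [0, 0, 0], [0, 0, 0], [0, 0, 0], [0, 0, 0]], "twist": [[0, 0, 0.15], [0, 0, 0.15], [0, 0, 0.15], [0, 0, 0.15], [0, 0, 0.15], [0, 0, 0.15], [0, 0, 0.15], [0, 0, 0.15], [0, 0, 0.15], [0, 0, 0.15], [0, 0, 0.15], [0, 0, 0.15]]}}

```text
time_s: 1.3
position: [0.2747, 0.5547, 0.2143]
tcp_rot: [[0.642, 0.767, -0.011], [0.767, -0.642, -0.014], [-0.018, 0.001, -1.0]]
force: [0.7, -0.4, 0.5]
opening: 0.701
```

```bash
cat > go.py <<'E'
import sys
from h import *
from rig import bot
from scipy.spatial.transform import Rotation as R
# usage: go.py sx sy z yaw(stand frame deg, of tool y)
p=np.load('p.npy');s=bot.read_state();Rm=s['tcp_rot'];a=p[2]
def stand(P): d=np.array(P[:2])-p[:2]; return np.array([np.cos(a)*d[0]+np.sin(a)*d[1],-np.sin(a)*d[0]+np.cos(a)*d[1]])
print('t',s['time_s'],'pos',s['position'].round(4),'stand',(stand(s['position'])*1000).round(1),'yaw',round(np.degrees(np.arctan2(Rm[1,1],Rm[0,1])-a),1),'F',s['force'].round(1),'M',s['moment'].round(2),'op',round(s['opening'],3),'q6',s['joint_positions'][5].round(1),'z',Rm[:,2].round(3))
if len(sys.argv)>4:
    x,y,z,yw=map(float,sys.argv[1:5]);w=np.array([p[0]+np.cos(a)*x-np.sin(a)*y,p[1]+np.sin(a)*x+np.cos(a)*y,z])
    b=np.radians(yw)+a;ty=np.array([np.cos(b),np.sin(b),0]);tz=np.array([0,0,-1.]);Rt=np.stack([np.cross(ty,tz),ty,tz],1)
    print('slide',(Rm.T@(w-s['position'])*1000).round(1),'twist',R.from_matrix(Rm.T@Rt).as_rotvec().round(3),'slide in target frame',(Rt.T@(w-s['position'])*1000).round(1))
E
python3 go.py -.08 .134 .2 -90
```

```text
t 1.3 pos [0.2747 0.5547 0.2143] stand [-233.3  555.3] yaw -47.1 F [ 0.7 -0.4  0.5] M [-0.09  0.04 -0.03] op 0.701 q6 93.3 z [-0.011 -0.014 -1.   ]
slide [-174.4  412.9   17.8] twist [0.008 0.016 0.749] slide in target frame [153.3 421.3  14.3]
```

Call:
{"api": "carry_out", "payload": {"grip": [0.4, 0.4, 0.4, 0.4, 0.4, 0.4, 0.4, 0.4, 0.4, 0.4, 0.4, 0.4], "slide": [[0, 0, -3], [0, 0, -3], [0, 0, -3], [0, 0, -3], [0, 0, -3], [15, 42, 0], [15, 42, 0], [15, 42, 0], [15, 42, 0], [15, 42, 0], [15, 42, 0], [15, 42, 0]], "twist": [[0, 0, 0.15], [0, 0, 0.15], [0, 0, 0.15], [0, 0, 0.15], [0, 0, 0.15], [0, 0, 0], [0, 0, 0], [0, 0, 0], [0, 0, 0], [0, 0, 0], [0, 0, 0], [0, 0, 0]]}}

```text
time_s: 2.5
position: [0.4146, 0.2696, 0.2269]
tcp_rot: [[0.991, 0.132, -0.017], [0.132, -0.991, -0.02], [-0.019, 0.017, -1.0]]
force: [0.2, 0.0, 0.4]
opening: 0.701
```

```bash
python3 go.py -.08 .134 .2 -90
```

```text
t 2.5 pos [0.4146 0.2696 0.2269] stand [-129.9  255.1] yaw -89.5 F [0.2 0.  0.4] M [ 0.01  0.11 -0.01] op 0.701 q6 103.3 z [-0.017 -0.02  -1.   ]
slide [ 49.5 121.   28. ] twist [0.017 0.019 0.008] slide in target frame [ 49.9 121.1  26.9]
```

Call:
{"api": "carry_out", "payload": {"grip": [0.4, 0.4, 0.4, 0.4, 0.4, 0.4], "slide": [[16, 40, 0], [16, 40, 0], [12, 30, 5], [5, 11, 5], [0, 0, 5], [0, 0, 5]], "twist": [[0.008, 0.01, 0.008], [0.008, 0.01, 0], [0, 0, 0], [0, 0, 0], [0, 0, 0], [0, 0, 0]]}}

```text
time_s: 3.1
position: [0.482, 0.1467, 0.206]
tcp_rot: [[0.993, 0.116, 0.001], [0.116, -0.993, -0.001], [0.001, 0.001, -1.0]]
force: [0.3, 0.5, 0.7]
opening: 0.7
```

```bash
python3 go.py -.08 .134 .15 -90
python3 - <<'E'
from h import *
from rig import bot
c=bot.capture('scene');crop(c,320,120,460,240,5,'pics/s2.png')
E
```

```text
t 3.1 pos [0.482  0.1467 0.206 ] stand [-78.3 124.7] yaw -90.5 F [0.3 0.5 0.7] M [-0.06  0.16  0.05] op 0.7 q6 87.6 z [ 0.001 -0.001 -1.   ]
slide [-1.9 -9.3 56. ] twist [ 0.001 -0.001 -0.009] slide in target frame [-1.7 -9.3 56. ]
```

View pics/s2.png

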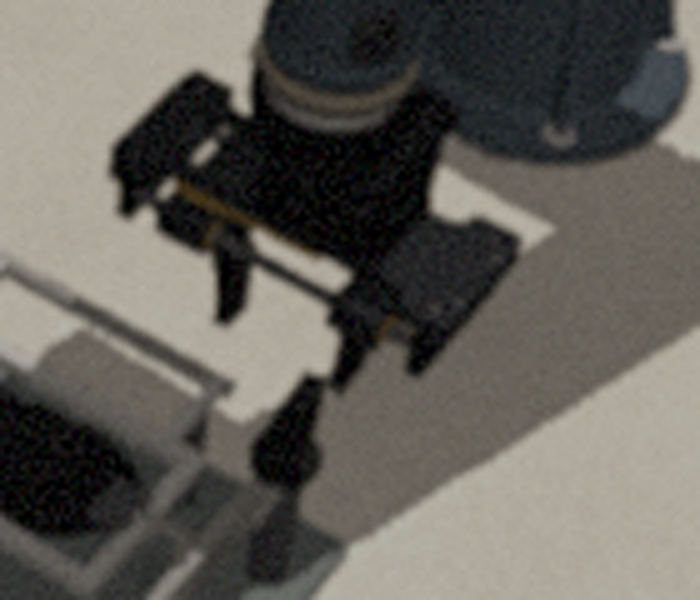

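The open jaws at crop (285,310) are above the wing at (290,420), but still about 9 mm off in y. I'll correct that first.

Call:
{"api": "carry_out", "payload": {"grip": [0.4, 0.4, 0.4], "slide": [[-2, -9, 5], [0, 0, 0], [0, 0, 0]], "twist": [[0, 0, 0], [0, 0, 0], [0, 0, 0]]}}

```text
time_s: 3.45
position: [0.4754, 0.1598, 0.1991]
tcp_rot: [[0.993, 0.122, -0.003], [0.122, -0.993, -0.0], [-0.003, -0.0, -1.0]]
force: [-0.0, 0.2, -0.2]
opening: 0.701
```

```bash
python3 go.py -.08 .134 .137 -90
```

```text
t 3.45 pos [0.4754 0.1598 0.1991] stand [-83.2 138.6] yaw -90.1 F [-0.   0.2 -0.2] M [-0.06  0.14  0.03] op 0.701 q6 88.8 z [-0.003 -0.    -1.   ]
slide [ 3.5  4.6 62.1] twist [-0.     0.003 -0.002] slide in target frame [ 3.2  4.6 62.1]
```

Call:
{"api": "carry_out", "payload": {"grip": [0.4, 0.4, 0.4, 0.4, 0.4, 0.4], "slide": [[3, 4, 15], [0, 0, 15], [0, 0, 15], [0, 0, 12], [0, 0, 5], [0, 0, 0]], "twist": [[0, 0, 0], [0, 0, 0], [0, 0, 0], [0, 0, 0], [0, 0, 0], [0, 0, 0]]}}

```text
time_s: 4.05
position: [0.4789, 0.1607, 0.1371]
tcp_rot: [[0.992, 0.13, 0.002], [0.13, -0.992, 0.001], [0.002, -0.0, -1.0]]
force: [0.3, -0.4, -0.0]
opening: 0.698
```

```bash
python3 go.py -.08 .134 .137 -90
```

```text
t 4.05 pos [0.4789 0.1607 0.1371] stand [-79.6 139. ] yaw -89.7 F [ 0.3 -0.4 -0. ] M [-0.06  0.19  0.03] op 0.698 q6 88.4 z [ 0.002  0.001 -1.   ]
slide [-0.4  5.   0.1] twist [-0.    -0.002  0.006] slide in target frame [-0.4  5.   0.1]
```

Call:
{"api": "carry_out", "payload": {"grip": [0.4, 0.4, -1, -1, -1, -1, -1, -1], "slide": [[0, 5, 0], [0, 0, 0], [0, 0, 0], [0, 0, 0], [0, 0, 0], [0, 0, 0], [0, 0, 0], [0, 0, 0]], "twist": [[0, 0, 0], [0, 0, 0], [0, 0, 0], [0, 0, 0], [0, 0, 0], [0, 0, 0], [0, 0, 0], [0, 0, 0]]}}

```text
time_s: 4.85
position: [0.4814, 0.1558, 0.1398]
tcp_rot: [[0.991, 0.13, 0.008], [0.13, -0.991, 0.001], [0.008, -0.0, -1.0]]
force: [-0.4, 0.3, 0.4]
opening: 0.242
```

```bash
python3 go.py -.08 .134 .137 -90
```

```text
t 4.85 pos [0.4814 0.1558 0.1398] stand [-77.7 133.8] yaw -89.6 F [-0.4  0.3  0.4] M [-0.03  0.19 -0.04] op 0.242 q6 87.7 z [ 0.008  0.001 -1.   ]
slide [-2.3 -0.2  2.8] twist [-0.    -0.008  0.006] slide in target frame [-2.3 -0.2  2.8]
```

Call:
{"api": "carry_out", "payload": {"grip": [-1, -1, -1, -1, -1], "slide": [[-2, 0, 2], [0, 0, 0], [0, 0, 0], [0, 0, 0], [0, 0, 0]], "twist": [[0, -0.008, 0], [0, 0, 0], [0, 0, 0], [0, 0, 0], [0, 0, 0]]}}

```text
time_s: 5.35
position: [0.4806, 0.155, 0.1387]
tcp_rot: [[0.991, 0.136, 0.002], [0.136, -0.991, -0.002], [0.002, 0.003, -1.0]]
force: [0.3, 0.4, 2.7]
opening: 0.167
```

```bash
python3 go.py -.08 .134 .137 -90
```

```text
t 5.35 pos [0.4806 0.155  0.1387] stand [-78.7 133.2] yaw -89.3 F [0.3 0.4 2.7] M [-0.05  0.15  0.35] op 0.167 q6 87.6 z [ 0.002 -0.002 -1.   ]
slide [-1.3 -0.9  1.7] twist [ 0.003 -0.002  0.012] slide in target frame [-1.3 -0.8  1.7]
```

The opening of 14.5 mm matches the 14 mm wing, so it is gripped. Turning counter-clockwise to unlock.

Call:
{"api": "carry_out", "payload": {"grip": [-1, -1, -1, -1, -1, -1], "slide": [[0, 0, 0], [0, 0, 0], [0, 0, 0], [0, 0, 0], [0, 0, 0], [0, 0, 0]], "twist": [[0, 0, -0.08], [0, 0, -0.13], [0, 0, -0.13], [0, 0, -0.13], [0, 0, -0.13], [0, 0, -0.13]]}}

```text
time_s: 5.95
position: [0.4795, 0.1568, 0.1387]
tcp_rot: [[0.634, 0.773, -0.0], [0.773, -0.634, 0.003], [0.002, -0.002, -1.0]]
force: [-1.8, 0.5, 3.0]
opening: 0.159
```

```bash
python3 go.py -.08 .134 .137 -10
```

```text
t 5.95 pos [0.4795 0.1568 0.1387] stand [-79.5 135.1] yaw -46.5 F [-1.8  0.5  3. ] M [ 0.    0.17 -0.07] op 0.159 q6 44.5 z [-0.     0.003 -1.   ]
slide [-1.1  0.4  1.7] twist [-0.001 -0.003 -0.637] slide in target frame [-1.2 -0.3  1.7]
```

Call:
{"api": "carry_out", "payload": {"grip": [-1, -1, -1, -1, -1, -1, -1], "slide": [[0, 0, 0], [0, 0, 0], [0, 0, 0], [0, 0, 0], [0, 0, 0], [0, 0, 0], [0, 0, 0]], "twist": [[0, 0, -0.13], [0, 0, -0.13], [0, 0, -0.13], [0, 0, -0.13], [0, 0, -0.08], [0, 0, 0], [0, 0, 0]]}}

```text
time_s: 6.65
position: [0.4778, 0.1575, 0.1387]
tcp_rot: [[0.072, 0.997, -0.003], [0.997, -0.072, 0.006], [0.005, -0.004, -1.0]]
force: [-0.2, 1.6, 1.7]
opening: 0.162
```

```bash
python3 go.py -.08 .134 .137 -6
```

```text
t 6.65 pos [0.4778 0.1575 0.1387] stand [-81.1 136. ] yaw -11.3 F [-0.2  1.6  1.7] M [-0.2   0.03  0.06] op 0.162 q6 9.1 z [-0.003  0.006 -1.   ]
slide [-1.7  1.5  1.7] twist [-0.004 -0.006 -0.092] slide in target frame [-1.9  1.3  1.7]
```

Call:
{"api": "carry_out", "payload": {"grip": [-1, -1, 0.2, 0.2, 0.2, 0.2], "slide": [[0, 0, 0], [0, 0, 0], [0, 0, 0], [0, 0, 0], [0, 0, 0], [0, 0, 0]], "twist": [[0, 0, -0.12], [0, 0, 0], [0, 0, 0], [0, 0, 0], [0, 0, 0], [0, 0, 0]]}}

```text
time_s: 7.25
position: [0.4773, 0.1576, 0.1381]
tcp_rot: [[-0.038, 0.999, -0.005], [0.999, 0.038, 0.006], [0.006, -0.005, -1.0]]
force: [0.5, -0.1, -0.2]
opening: 0.433
```

```bash
python3 go.py -.08 .134 .2 0
```

```text
t 7.25 pos [0.4773 0.1576 0.1381] stand [-81.6 136.1] yaw -4.9 F [ 0.5 -0.1 -0.2] M [-0.05  0.01 -0.07] op 0.433 q6 2.7 z [-0.005  0.006 -1.   ]
slide [ -1.5   1.5 -62. ] twist [-0.005 -0.007 -0.086] slide in target frame [ -2.1   1.6 -61.9]
```

Call:
{"api": "carry_out", "payload": {"grip": [0.2, 0.2, 0.2, 0.2, 0.2, 0.2, 0.2, 0.2], "slide": [[0, 0, -25], [0, 0, -25], [0, 0, -12], [-30, -5, 0], [-40, -8, 0], [-40, -10, 0], [-20, 0, 0], [0, 0, 0]], "twist": [[0, 0, 0], [0, 0, 0], [0, 0, -0.04], [0, 0, -0.04], [0, 0, 0], [0, 0, 0], [0, 0, 0], [0, 0, 0]]}}

```text
time_s: 8.05
position: [0.4698, 0.022, 0.2015]
tcp_rot: [[-0.12, 0.993, -0.003], [0.993, 0.12, 0.006], [0.006, -0.002, -1.0]]
force: [1.3, 1.0, 1.2]
opening: 0.601
```

```bash
python3 go.py -.105 0 .15 0
python3 - <<'E'
from h import *
from rig import bot
c=bot.capture('scene');crop(c,260,100,420,240,5,'pics/s3.png')
E
```

```text
t 8.05 pos [0.4698 0.022  0.2015] stand [-105.8    2.5] yaw -0.3 F [1.3 1.  1.2] M [-0.12  0.03 -0.  ] op 0.601 q6 -18.2 z [-0.003  0.006 -1.   ]
slide [-2.8  1.  51.5] twist [-0.002 -0.006 -0.005] slide in target frame [-2.5  0.8 51.5]
```

View pics/s3.png

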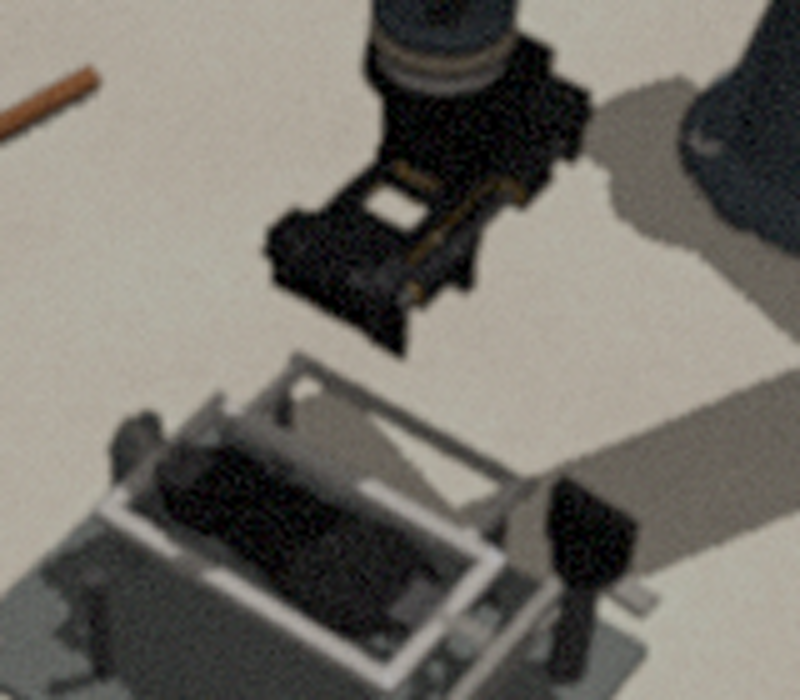

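The tongue now points outward at crop (630,595), so the knob is unlocked, and the jaws are over the bar's middle. Descending.

Call:
{"api": "carry_out", "payload": {"grip": [0, 0, 0, 0, 0, 0], "slide": [[-2, 1, 15], [0, 0, 20], [0, 0, 20], [0, 0, 10], [0, 0, 0], [0, 0, 0]], "twist": [[0, -0.006, 0], [0, 0, 0], [0, 0, 0], [0, 0, 0], [0, 0, 0], [0, 0, 0]]}}

```text
time_s: 8.7
position: [0.4707, 0.0265, 0.1351]
tcp_rot: [[-0.122, 0.992, -0.002], [0.992, 0.122, 0.002], [0.003, -0.002, -1.0]]
force: [-0.5, -1.1, 0.4]
opening: 0.497
```

```bash
python3 go.py -.105 0 .091 0
```

```text
t 8.7 pos [0.4707 0.0265 0.1351] stand [-104.5    6.8] yaw -0.1 F [-0.5 -1.1  0.4] M [-0.07  0.08  0.02] op 0.497 q6 -17.6 z [-0.002  0.002 -1.   ]
slide [-7.  -0.4 44.1] twist [-0.002 -0.003 -0.002] slide in target frame [-6.8 -0.5 44.1]
```

Call:
{"api": "carry_out", "payload": {"grip": [0, 0, 0, 0, 0, -1, -1, -1, -1, -1], "slide": [[-5, 0, 15], [0, 0, 15], [0, 0, 12], [0, 0, 2], [0, 0, 0], [0, 0, 0], [0, 0, 0], [0, 0, 0], [0, 0, 0], [0, 0, 0]], "twist": [[0, 0, 0], [0, 0, 0], [0, 0, 0], [0, 0, 0], [0, 0, 0], [0, 0, 0], [0, 0, 0], [0, 0, 0], [0, 0, 0], [0, 0, 0]]}}

```text
time_s: 9.7
position: [0.4693, 0.0218, 0.0958]
tcp_rot: [[-0.129, 0.992, -0.004], [0.992, 0.129, -0.001], [-0.001, -0.004, -1.0]]
force: [-5.1, -5.5, 1.2]
opening: 0.129
```

```bash
python3 go.py -.105 0 .091 0
```

```text
t 9.7 pos [0.4693 0.0218 0.0958] stand [-106.4    2.4] yaw 0.3 F [-5.1 -5.5  1.2] M [-0.99  0.43  0.08] op 0.129 q6 -18.2 z [-0.004 -0.001 -1.   ]
slide [-2.4  1.4  4.8] twist [-0.004  0.001  0.005] slide in target frame [-2.4  1.4  4.8]
```

Gripped (about 11 mm against the 12 mm bar). Swinging in short arcs, tool y = stand +x.

Call:
{"api": "carry_out", "payload": {"grip": [-1, -1, -1, -1, -1, -1, -1, -1], "slide": [[0, 0, -7], [0, 1, -7], [0, 1, -7], [0, 2, -7], [0, 2, -7], [0, 3, -7], [0, 3, -7], [0, 4, -6]], "twist": [[0, 0, 0], [0, 0, 0], [0, 0, 0], [0, 0, 0], [0, 0, 0], [0, 0, 0], [0, 0, 0], [0, 0, 0]]}}

```text
time_s: 10.5
position: [0.4851, 0.0237, 0.1539]
tcp_rot: [[-0.129, 0.992, -0.007], [0.992, 0.129, -0.002], [-0.001, -0.008, -1.0]]
force: [-0.5, -2.7, -4.0]
opening: 0.126
```

```bash
cat > arc.py <<'E'
import sys
from h import *
from rig import bot
from scipy.spatial.transform import Rotation as R
p=np.load('p.npy');s=bot.read_state();Rm=s['tcp_rot'];a=p[2]
d=s['position'][:2]-p[:2];X=np.array([np.cos(a),np.sin(a),0]);x=X[:2]@d;y=-np.sin(a)*d[0]+np.cos(a)*d[1];z=s['position'][2]-.0958
th=np.arctan2(z,-x);print('t',s['time_s'],'x,y,z',x.round(4),y.round(4),z.round(4),'theta',th.round(3),'r',np.hypot(x,z).round(4),'F',s['force'].round(1),'M',s['moment'].round(2),'op',s['opening'].round(3))
Rt=np.stack([np.cross(X,[0,0,-1]),X,[0,0,-1]],1);print('twist',R.from_matrix(Rm.T@Rt).as_rotvec().round(3))
st=float(sys.argv[1]);prev=np.array([x,z])
for i in range(12):
    t=min(th+st*(i+1),float(sys.argv[2]) if len(sys.argv)>2 else 3.14);q=.105*np.array([-np.cos(t),np.sin(t)]);e=q-prev;prev=q;w=e[0]*X+np.array([0,0,e[1]]);print((Rm.T@w*1000).round(1).tolist(),end=' ')
E
python3 arc.py .08
```

```text
Traceback (most recent call last):
  File "arc.py", line 7, in <module>
    th=np.arctan2(z,-x);print('t',s['time_s'],'x,y,z',x.round(4),y.round(4),z.round(4),'theta',th.round(3),'r',np.hypot(x,z).round(4),'F',s['force'].round(1),'M',s['moment'].round(2),'op',s['opening'].round(3))
                                                                                                                                                                                            ^^^^^^^^^^^^^^^^^^
AttributeError: 'float' object has no attribute 'round'
```

```bash
sed -i "s/s\['opening'\].round(3)/round(s['opening'],3)/" arc.py; python3 arc.py .08
```

```text
t 10.5 x,y,z -0.0905 0.0023 0.0581 theta 0.571 r 0.1075 F [-0.5 -2.7 -4. ] M [-0.55  0.48 -0.05] op 0.126
twist [-0.008  0.001  0.005]
[-0.0, 6.9, -5.6] [-0.0, 5.3, -6.5] [-0.0, 5.8, -6.1] [-0.0, 6.3, -5.6] [-0.0, 6.7, -5.1] [-0.0, 7.1, -4.5] [-0.0, 7.4, -3.9] [-0.0, 7.7, -3.3] [-0.0, 8.0, -2.7] [-0.0, 8.1, -2.1] [-0.0, 8.3, -1.4] [-0.0, 8.4, -0.7]
```

Tracking well at about 0.7 rad/s.

Call:
{"api": "carry_out", "payload": {"grip": [-1, -1, -1, -1, -1, -1, -1, -1, -1, -1], "slide": [[0, 5, -6], [0, 5, -6], [0, 6, -6], [0, 6, -6], [0, 7, -5], [0, 7, -4], [0, 7, -4], [0, 8, -3], [0, 8, -3], [0, 8, -2]], "twist": [[-0.004, 0, 0], [-0.004, 0, 0], [0, 0, 0], [0, 0, 0], [0, 0, 0], [0, 0, 0], [0, 0, 0], [0, 0, 0], [0, 0, 0], [0, 0, 0]]}}

```text
time_s: 11.5
position: [0.5446, 0.0314, 0.2031]
tcp_rot: [[-0.133, 0.991, -0.027], [0.991, 0.133, -0.006], [-0.002, -0.028, -1.0]]
force: [-5.9, -3.4, 2.3]
opening: 0.122
```

```bash
python3 arc.py .08
```

```text
t 11.5 x,y,z -0.0304 0.0025 0.1073 theta 1.294 r 0.1116 F [-5.9 -3.4  2.3] M [-0.73  1.18 -0.  ] op 0.122
twist [-0.028  0.003  0.009]
[-0.1, 10.1, 4.1] [-0.1, 8.3, -1.5] [-0.1, 8.4, -0.9] [-0.1, 8.4, -0.2] [-0.1, 8.4, 0.5] [-0.1, 8.3, 1.1] [-0.1, 8.2, 1.8] [-0.1, 8.0, 2.4] [-0.1, 7.8, 3.1] [-0.1, 7.5, 3.7] [-0.1, 7.2, 4.3] [-0.0, 6.9, 4.8]
```

Call:
{"api": "carry_out", "payload": {"grip": [-1, -1, -1, -1, -1, -1, -1, -1, -1, -1], "slide": [[0, 8, 3], [0, 8, 2], [0, 8, 0], [0, 8, 1], [0, 8, 1], [0, 8, 1], [0, 8, 2], [0, 8, 3], [0, 8, 3], [0, 7, 4]], "twist": [[-0.015, 0, 0.005], [-0.01, 0, 0], [-0.005, 0, 0], [-0.005, 0, 0], [-0.005, 0, 0], [0, 0, 0], [0, 0, 0], [0, 0, 0], [0, 0, 0], [0, 0, 0]]}}

```text
time_s: 12.5
position: [0.6233, 0.0414, 0.1968]
tcp_rot: [[-0.131, 0.991, 0.004], [0.991, 0.131, -0.006], [-0.006, 0.003, -1.0]]
force: [-2.9, -3.4, 2.0]
opening: 0.126
```

```bash
python3 arc.py .08
```

```text
t 12.5 x,y,z 0.0488 0.0027 0.101 theta 2.021 r 0.1122 F [-2.9 -3.4  2. ] M [-0.59  0.99 -0.04] op 0.126
twist [0.003 0.006 0.007]
[0.0, 4.2, 10.4] [-0.0, 7.1, 4.6] [-0.0, 6.7, 5.1] [-0.0, 6.2, 5.6] [-0.0, 5.8, 6.1] [0.0, 5.3, 6.5] [0.0, 4.7, 6.9] [0.0, 4.2, 7.3] [0.0, 3.6, 7.6] [0.0, 2.9, 7.9] [0.0, 2.3, 8.1] [0.0, 1.6, 8.2]
```

Call:
{"api": "carry_out", "payload": {"grip": [-1, -1, -1, -1, -1, -1, -1, -1, -1, -1], "slide": [[0, 5, 8], [0, 6, 7], [0, 6, 7], [0, 6, 6], [0, 5, 6], [0, 5, 7], [0, 4, 7], [0, 4, 7], [0, 3, 8], [0, 3, 8]], "twist": [[0, 0, 0.005], [0, 0, 0], [0, 0, 0], [0, 0, 0], [0, 0, 0], [0, 0, 0], [0, 0, 0], [0, 0, 0], [0, 0, 0], [0, 0, 0]]}}

```text
time_s: 13.5
position: [0.6762, 0.048, 0.1241]
tcp_rot: [[-0.126, 0.992, 0.006], [0.992, 0.126, -0.005], [-0.006, 0.006, -1.0]]
force: [-6.4, -3.4, 2.9]
opening: 0.127
```

```bash
python3 arc.py .08
python3 - <<'E'
from h import *
from rig import bot
c=bot.capture('scene');crop(c,240,100,400,240,5,'pics/s4.png')
E
```

```text
t 13.5 x,y,z 0.1022 0.0027 0.0283 theta 2.871 r 0.106 F [-6.4 -3.4  2.9] M [-0.66  1.45  0.01] op 0.127
twist [0.006 0.006 0.002]
[0.0, 0.9, 8.5] [0.0, 1.2, 8.3] [0.0, 0.5, 8.4] [0.0, 0.0, 3.0] [0.0, 0.0, 0.0] [0.0, 0.0, 0.0] [0.0, 0.0, 0.0] [0.0, 0.0, 0.0] [0.0, 0.0, 0.0] [0.0, 0.0, 0.0] [0.0, 0.0, 0.0] [0.0, 0.0, 0.0]
```

View pics/s4.png

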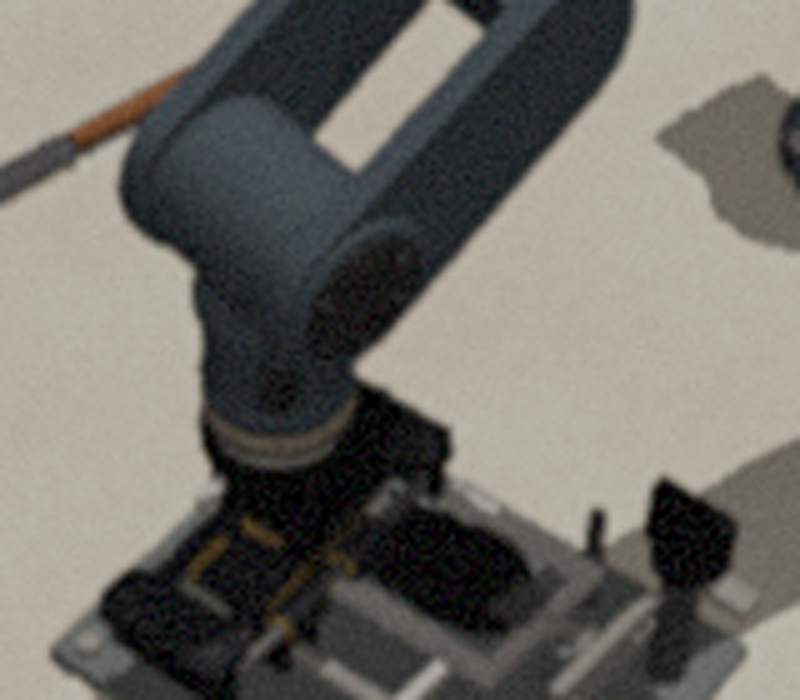

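The frame is nearly over, with the gripper at crop (300,560) holding the bar. Forces are low, so I'll lay it down gently.

Call:
{"api": "carry_out", "payload": {"grip": [-1, -1, -1, -1, -1, -1], "slide": [[0, 1, 7], [0, 1, 7], [0, 0, 7], [0, 0, 6], [0, 0, 4], [0, 0, 3]], "twist": [[0, 0, 0], [0, 0, 0], [0, 0, 0], [0, 0, 0], [0, 0, 0], [0, 0, 0]]}}

```text
time_s: 14.15
position: [0.6778, 0.048, 0.1047]
tcp_rot: [[-0.127, 0.992, 0.006], [0.992, 0.127, -0.007], [-0.007, 0.005, -1.0]]
force: [-7.2, -2.7, 10.6]
opening: 0.123
```

```bash
python3 arc.py .08
```

```text
t 14.15 x,y,z 0.1037 0.0025 0.0089 theta 3.056 r 0.1041 F [-7.2 -2.7 10.6] M [-0.54  1.4   0.05] op 0.123
twist [0.005 0.007 0.003]
[0.1, 1.2, 8.3] [0.0, -0.0, 0.4] [0.0, 0.0, 0.0] [0.0, 0.0, 0.0] [0.0, 0.0, 0.0] [0.0, 0.0, 0.0] [0.0, 0.0, 0.0] [0.0, 0.0, 0.0] [0.0, 0.0, 0.0] [0.0, 0.0, 0.0] [0.0, 0.0, 0.0] [0.0, 0.0, 0.0]
```

Call:
{"api": "carry_out", "payload": {"grip": [-1, -1, -1], "slide": [[0, 0, 6], [0, 0, 6], [0, 0, 6]], "twist": [[0, 0, 0], [0, 0, 0], [0, 0, 0]]}}

```text
time_s: 14.45
position: [0.6779, 0.048, 0.1044]
tcp_rot: [[-0.128, 0.992, 0.01], [0.992, 0.128, -0.008], [-0.009, 0.008, -1.0]]
force: [-13.5, -2.5, 27.8]
opening: 0.124
```

```bash
python3 arc.py .08
python3 - <<'E'
from h import *
from rig import bot
c=bot.capture('scene');crop(c,240,130,400,260,5,'pics/s5.png')
E
```

```text
t 14.45 x,y,z 0.1038 0.0025 0.0086 theta 3.059 r 0.1042 F [-13.5  -2.5  27.8] M [-0.49  2.47 -0.07] op 0.124
twist [0.008 0.009 0.004]
[0.1, 1.1, 8.3] [0.0, -0.0, 0.1] [0.0, 0.0, 0.0] [0.0, 0.0, 0.0] [0.0, 0.0, 0.0] [0.0, 0.0, 0.0] [0.0, 0.0, 0.0] [0.0, 0.0, 0.0] [0.0, 0.0, 0.0] [0.0, 0.0, 0.0] [0.0, 0.0, 0.0] [0.0, 0.0, 0.0]
```

View pics/s5.png

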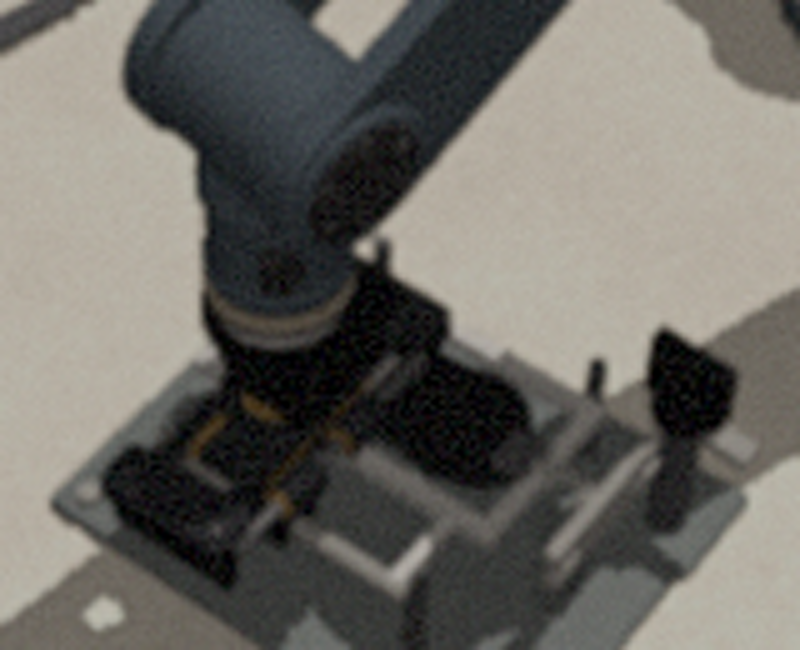

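It stopped firmly. Earlier slip of about 8 mm explains the height, so it is probably on the rests. I'll release, lift away and check.

Call:
{"api": "carry_out", "payload": {"grip": [0, 0, 0, 0, 0, 0, 0, 0, 0, 0, 0], "slide": [[0, 0, -1], [0, 0, 0], [0, 0, 0], [0, 0, 0], [0, 0, -5], [0, 0, -20], [0, 0, -25], [0, 0, -25], [0, 0, -25], [0, 0, -10], [0, 0, 0]], "twist": [[0, 0, 0], [0, 0, 0], [0, 0, 0], [0, 0, 0], [0, 0, 0], [0, 0, 0], [0, 0, 0], [0, 0, 0], [0, 0, 0], [0, 0, 0], [0, 0, 0]]}}

```text
time_s: 15.6
position: [0.6827, 0.0519, 0.2175]
tcp_rot: [[-0.126, 0.992, 0.025], [0.992, 0.126, -0.002], [-0.005, 0.024, -1.0]]
force: [-0.6, 0.6, -0.3]
opening: 0.499
```

```bash
python3 go.py -.08 .134 .2 0
python3 - <<'E'
from h import *
from rig import bot
c=bot.capture('scene');crop(c,240,130,400,260,5,'pics/s6.png');pickle.dump(c,open('s6.pkl','wb'))
p=np.load('p.npy');C=cloud(c).reshape(-1,3);a=p[2];d=C[:,:2]-p[:2];x=np.cos(a)*d[:,0]+np.sin(a)*d[:,1];y=-np.sin(a)*d[:,0]+np.cos(a)*d[:,1]
for n,m in dict(bar=(abs(x-.105)<.006)&(abs(y)<.07),rail_far=(abs(x-.05)<.012)&(abs(y)<.09),rail_near=(abs(x+.05)<.012)&(abs(y)<.09)).items():
    z=C[m,2];z=z[(z>.08)&(z<.16)];print(n,len(z),np.percentile(z,[10,50,90]).round(4) if len(z) else '')
for ang in (3.14,3.04,2.9): print(ang,[proj(c,[p[0]+np.cos(a)*-.105*np.cos(ang)-np.sin(a)*yy,p[1]+np.sin(a)*-.105*np.cos(ang)+np.cos(a)*yy,.11+.105*np.sin(ang)]).round(1).tolist() for yy in(-.083,.083)])
E
```

```text
t 15.6 pos [0.6827 0.0519 0.2175] stand [109.1   5.8] yaw 0.1 F [-0.6  0.6 -0.3] M [-0.08  0.04 -0.01] op 0.499 q6 -12.3 z [ 0.025 -0.002 -1.   ]
slide [ 128.7 -189.2   12.2] twist [0.024 0.005 0.002] slide in target frame [ 128.2 -189.1   17.5]
bar 216 [0.1094 0.1133 0.1164]
rail_far 251 [0.1065 0.1139 0.1171]
rail_near 243 [0.106  0.113  0.1166]
3.14 [[271.1, 216.9], [320.4, 248.3]]
3.04 [[270.9, 214.4], [320.6, 245.9]]
2.9 [[271.2, 210.4], [321.3, 242.1]]
```

View pics/s6.png

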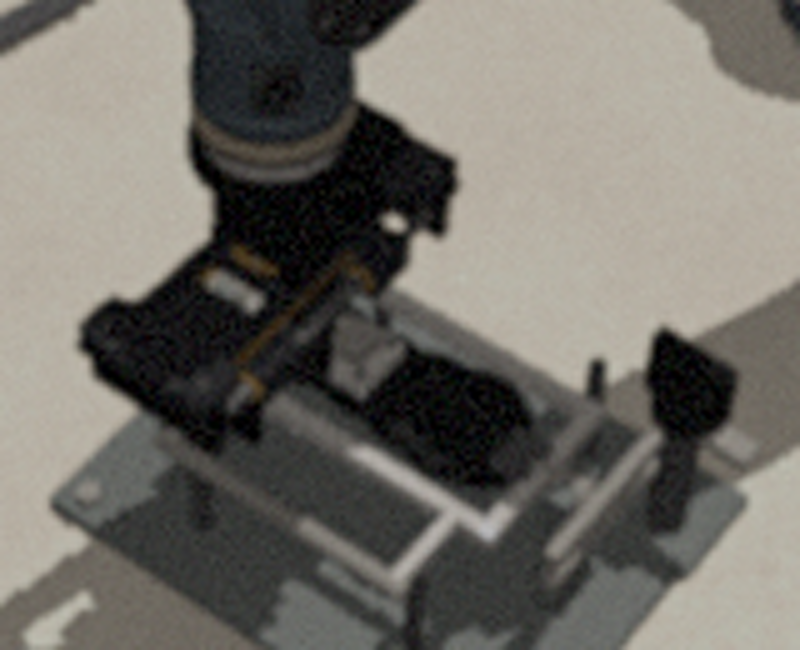

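The frame is level: bar and rails are all at about 113 mm, the bar end at crop (400,590) matches 3.14 rad, and the adapter block is up at (365,350). Back to the knob.

Call:
{"api": "carry_out", "payload": {"grip": [0.2, 0.2, 0.2, 0.2, 0.2, 0.2, 0.2, 0.2], "slide": [[20, -30, 0], [25, -37, 0], [25, -37, 0], [25, -37, 0], [20, -28, 0], [8, -12, 0], [0, 0, 0], [0, 0, 0]], "twist": [[0.012, 0.002, 0], [0.012, 0.002, 0.04], [0, 0, 0.03], [0, 0, 0], [0, 0, 0], [0, 0, 0], [0, 0, 0], [0, 0, 0]]}}

```text
time_s: 16.45
position: [0.4814, 0.1599, 0.2038]
tcp_rot: [[-0.05, 0.999, -0.017], [0.999, 0.05, -0.002], [-0.001, -0.017, -1.0]]
force: [0.4, -0.5, 0.0]
opening: 0.6
```

```bash
python3 go.py -.08 .135 .138 -5
python3 - <<'E'
from h import *
from rig import bot
c=bot.capture('top');crop(c,245,135,385,250,5,'pics/t2.png')
E
```

```text
t 16.45 pos [0.4814 0.1599 0.2038] stand [-77.3 137.9] yaw -4.2 F [ 0.4 -0.5  0. ] M [-0.12  0.02 -0.01] op 0.6 q6 2.9 z [-0.017 -0.002 -1.   ]
slide [-3.  -1.4 65.8] twist [-0.017  0.001  0.013] slide in target frame [-3.1 -2.5 65.8]
```

View pics/t2.png

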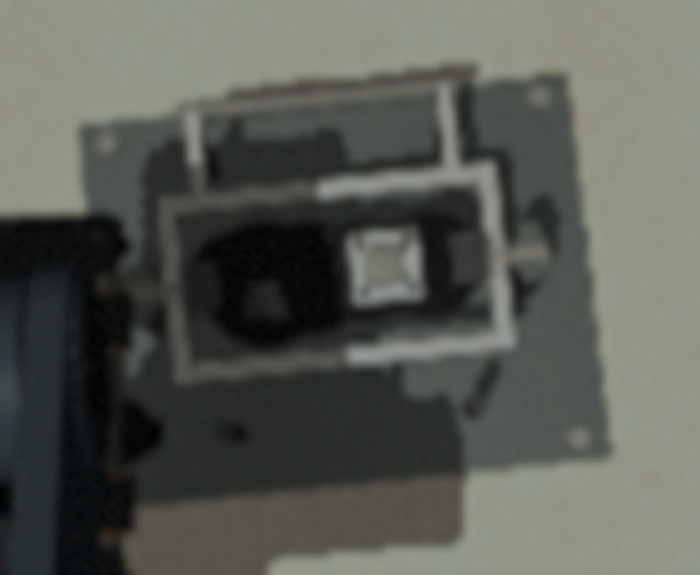

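The top view shows the frame flipped with the adapter block up at crop (385,265) and the bar on the far side. The gripper is over the knob.

Call:
{"api": "carry_out", "payload": {"grip": [0.2, 0.2, 0.2, 0.2, 0.2, 0.2, 0.2], "slide": [[-3, -2, 15], [0, 0, 15], [0, 0, 15], [0, 0, 12], [0, 0, 6], [0, 0, 0], [0, 0, 0]], "twist": [[-0.017, 0, 0.01], [0, 0, 0], [0, 0, 0], [0, 0, 0], [0, 0, 0], [0, 0, 0], [0, 0, 0]]}}

```text
time_s: 17.2
position: [0.4946, 0.1509, 0.1384]
tcp_rot: [[-0.03, 0.999, 0.014], [1.0, 0.03, -0.001], [-0.002, 0.014, -1.0]]
force: [-0.3, 0.2, 0.4]
opening: 0.598
```

```bash
python3 go.py -.08 .135 .138 -5
```

```text
t 17.2 pos [0.4946 0.1509 0.1384] stand [-65.2 127.4] yaw -5.4 F [-0.3  0.2  0.4] M [-0.1   0.07  0.01] op 0.598 q6 3.1 z [ 0.014 -0.001 -1.   ]
slide [  6.2 -15.4   0.1] twist [ 0.014  0.002 -0.007] slide in target frame [  6.3 -15.4   0.4]
```

Call:
{"api": "carry_out", "payload": {"grip": [0.2, 0.2, 0.2], "slide": [[3, -7, 0], [3, -7, 0], [0, 0, 0]], "twist": [[0.01, 0, 0], [0, 0, 0], [0, 0, 0]]}}

```text
time_s: 17.5
position: [0.4807, 0.1567, 0.1394]
tcp_rot: [[-0.029, 1.0, 0.006], [1.0, 0.029, -0.002], [-0.002, 0.006, -1.0]]
force: [0.8, 0.1, -0.0]
opening: 0.597
```

```bash
python3 go.py -.08 .135 .138 -5
```

```text
t 17.5 pos [0.4807 0.1567 0.1394] stand [-78.4 134.8] yaw -5.4 F [ 0.8  0.1 -0. ] M [-0.05  0.01  0.05] op 0.597 q6 3.9 z [ 0.006 -0.002 -1.   ]
slide [ 0.  -1.6  1.4] twist [ 0.006  0.002 -0.008] slide in target frame [ 0.  -1.6  1.4]
```

Call:
{"api": "carry_out", "payload": {"grip": [-1, -1, -1, -1, -1, -1, -1, -1, -1, -1], "slide": [[0, -1, 1], [0, 0, 0], [0, 0, 0], [0, 0, 0], [0, 0, 0], [0, 0, 0], [0, 0, 0], [0, 0, 0], [0, 0, 0], [0, 0, 0]], "twist": [[0, 0, 0], [0, 0, 0], [0, 0, 0], [0, 0, 0], [0, 0, 0], [0, 0, 0], [0, 0, 0], [0, 0, 0], [0, 0, 0], [0, 0, 0]]}}

```text
time_s: 18.5
position: [0.4775, 0.1572, 0.1392]
tcp_rot: [[-0.031, 1.0, 0.003], [1.0, 0.031, -0.001], [-0.002, 0.003, -1.0]]
force: [-2.5, 0.3, 0.3]
opening: 0.157
```

```bash
python3 go.py -.08 .135 .138 -5
```

```text
t 18.5 pos [0.4775 0.1572 0.1392] stand [-81.5 135.7] yaw -5.4 F [-2.5  0.3  0.3] M [-0.07  0.37  0.01] op 0.157 q6 3.9 z [ 0.003 -0.001 -1.   ]
slide [-0.6  1.5  1.2] twist [ 0.003  0.002 -0.007] slide in target frame [-0.6  1.5  1.2]
```

Gripped (opening 0.157). Turning clockwise to lock.

Call:
{"api": "carry_out", "payload": {"grip": [-1, -1, -1, -1, -1, -1, -1, -1, -1], "slide": [[0, 0, 0], [0, 0, 0], [0, 0, 0], [0, 0, 0], [0, 0, 0], [0, 0, 0], [0, 0, 0], [0, 0, 0], [0, 0, 0]], "twist": [[0, 0, 0.1], [0, 0, 0.14], [0, 0, 0.14], [0, 0, 0.14], [0, 0, 0.14], [0, 0, 0.14], [0, 0, 0.14], [0, 0, 0.14], [0, 0, 0.14]]}}

```text
time_s: 19.4
position: [0.4802, 0.1554, 0.1392]
tcp_rot: [[0.944, 0.33, 0.007], [0.33, -0.944, -0.005], [0.005, 0.007, -1.0]]
force: [-1.1, -1.4, 0.9]
opening: 0.16
```

```bash
python3 go.py -.08 .134 .138 -90
```

```text
t 19.4 pos [0.4802 0.1554 0.1392] stand [-79.  133.6] yaw -77.9 F [-1.1 -1.4  0.9] M [-0.2   0.48  0.03] op 0.16 q6 76.5 z [ 0.007 -0.005 -1.   ]
slide [-0.9 -0.6  1.2] twist [ 0.007 -0.006  0.211] slide in target frame [-1.  -0.4  1.2]
```

Call:
{"api": "carry_out", "payload": {"grip": [-1, -1, -1, -1], "slide": [[0, 0, 0], [0, 0, 0], [0, 0, 0], [0, 0, 0]], "twist": [[0, 0, 0.1], [0, 0, 0.06], [0, 0, 0.05], [0, 0, 0.02]]}}

```text
time_s: 19.8
position: [0.4802, 0.1549, 0.1392]
tcp_rot: [[0.995, 0.101, 0.007], [0.101, -0.995, -0.007], [0.006, 0.008, -1.0]]
force: [-1.3, 0.5, 1.1]
opening: 0.166
```

```bash
python3 go.py -.08 .134 .138 -90
```

```text
t 19.8 pos [0.4802 0.1549 0.1392] stand [-79.1 133. ] yaw -91.4 F [-1.3  0.5  1.1] M [0.19 0.34 0.62] op 0.166 q6 90.1 z [ 0.007 -0.007 -1.   ]
slide [-0.9 -0.9  1.2] twist [ 0.008 -0.006 -0.024] slide in target frame [-0.9 -1.   1.2]
```

The 0.6 N m reaction at yaw −91° shows it has reached the stop. Releasing and lifting away.

Call:
{"api": "carry_out", "payload": {"grip": [0.3, 0.3, 0.3, 0.3, 0.3, 0.3, 0.3, 0.3, 0.3, 0.3, 0.3, 0.3], "slide": [[0, 0, 0], [0, 0, 0], [0, 0, 0], [0, 0, 0], [0, 0, -15], [0, 0, -25], [0, 0, -30], [0, 0, -30], [-10, -20, -20], [-15, -35, 0], [-15, -35, 0], [0, 0, 0]], "twist": [[0, 0, 0], [0, 0, 0], [0, 0, 0], [0, 0, 0], [0, 0, 0], [0, 0, 0], [0, 0, 0], [0, 0, 0], [0, 0, 0], [0, 0, 0], [0, 0, 0], [0, 0, 0]]}}

```text
time_s: 21.0
position: [0.4341, 0.2429, 0.2636]
tcp_rot: [[0.996, 0.092, 0.015], [0.092, -0.996, -0.003], [0.015, 0.005, -1.0]]
force: [0.4, -0.1, 0.5]
opening: 0.651
```

Call:
{"api": "carry_out", "payload": {"grip": [0.3, 0.3, 0.3, 0.3, 0.3, 0.3], "slide": [[-15, -40, -10], [-15, -40, -10], [-10, -30, 0], [0, 0, 0], [0, 0, 0], [0, 0, 0]], "twist": [[0, 0, 0], [0, 0, 0], [0, 0, 0], [0, 0, 0], [0, 0, 0], [0, 0, 0]]}}

```text
time_s: 21.6
position: [0.3855, 0.35, 0.2826]
tcp_rot: [[0.996, 0.089, 0.018], [0.089, -0.996, -0.005], [0.018, 0.006, -1.0]]
force: [0.3, 0.3, -0.3]
opening: 0.651
```

```bash
python3 go.py
python3 - <<'E'
from h import *
from rig import bot
c=bot.capture('scene');cv2.imwrite('pics/s7.png',c['color'][:,:,::-1]);crop(c,240,160,400,280,5,'pics/s7c.png')
c=bot.capture('top');crop(c,170,135,330,250,5,'pics/t3.png')
E
```

```text
t 21.6 pos [0.3855 0.35   0.2826] stand [-148.8  338.5] yaw -92.0 F [ 0.3  0.3 -0.3] M [-0.03  0.14  0.01] op 0.651 q6 115.6 z [ 0.018 -0.005 -1.   ]
```

View pics/s7c.png

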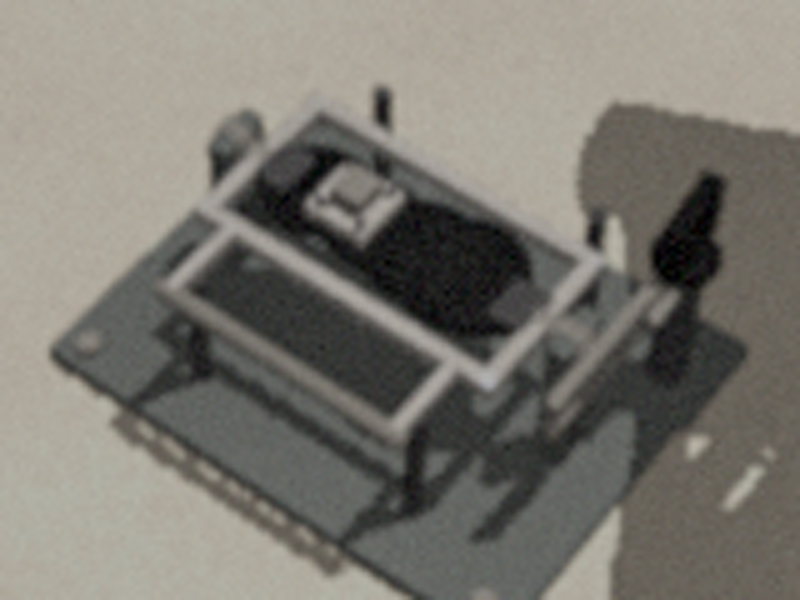

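View pics/t3.png

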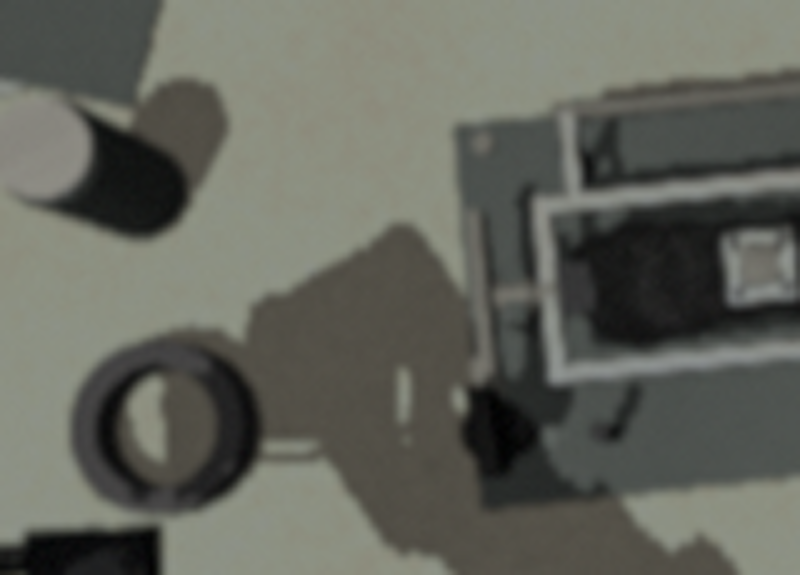

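View pics/s7.png

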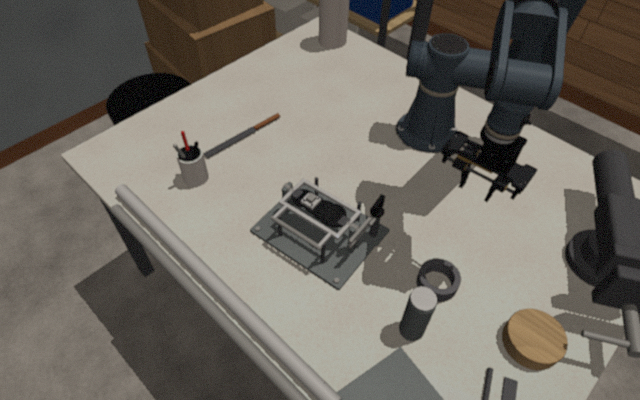

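The frame is over and level, with the bar on its rests at crop (280,360). The wing is back in line with the index plate exactly as in the first picture, and the bystanders are unmoved. The arm is clear, so I'll hand in.

Run:
```python
from rig import bot
s=bot.read_state();print(abs(s['qvel']).max());print(bot.hand_in())
```

```text
0.1825903381676158
the job is handed in; nothing more can be done
None
```

The job is handed in at about 21.7 s, well under the 72 s limit. I unlocked the knob, swung the frame right over by its bar at about 0.7–0.9 rad/s, laid it on its rests and turned the knob back to its stop.

- **Frame:** after release, the bar and both rails measured about 113 mm high in the depth image, and the bar's end matched 3.14 rad. The adapter block is on top.
- **Knob:** it reached its stop with about 0.6 N m of reaction, and in the last picture the wing points the same way as in the first. I did not measure its angle directly.
- **Bench and arm:** comparing the pictures by eye, the can, tape roll, file and cup have not moved. The gripper was clear of everything, with contact forces near zero.
- **What was off:** the pads slipped about 8 mm on the bar during the swing, so the tool height alone gave only about 3.06 rad at the end. The images after release showed the frame level. On two approaches the arm drifted 9–15 mm before settling, and I corrected that before gripping.

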